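# Find the battery-case cover with the broken catch and open it

### The job

The battery case on the work mat came in because one of its three identical covers is loose: its catch has snapped, so that cover rocks on its pins when its ribbed rear end is pressed, while the two sound ones stay put. Press the ribbed ends gently with the fingertips, one cover after another, until you find the loose one; press its rear end down so that its front edge tips up, then push that edge up and over, away from you, until the cover stands fully open, and leave it so. Nothing is to be gripped or picked up: do not shift or lift the case, and leave the other two covers shut and the things lying round it where they are.

Things in the scene. Friction and masses are not known exactly. Their poses are not given: they have to be found in the camera images.
- case: black battery case, 6 kg, 136 mm deep (its x), 236 wide (its y), 72 high, standing loose on a flat mat, turned up to 0.4 rad. Origin: centre of its underside; x away from the robot, y left, z up. Three identical grey covers, 100 (x) by 64 (y) by 4 mm, lie flush in its top at y = +72, 0, -72 mm. One of them, any, is loose; nothing shows it from outside
- cover_left (a joint): turn of the left cover (y = +72 mm of the case): 0 shut and flush; grows as the tail dips and the front edge rises; 1.75 rad fully open at its stop, a little past upright. Stiff pins (0.03 N m): the cover stays at any angle it is left at, and 1 to 3 N on the tail tilts a loose one. A sound one gives under 1 mm (0.03 rad), then is rigid
- cover_middle (a joint): the same for the middle cover (at y = 0 of the case)
- cover_right (a joint): the same for the right cover (at y = -72 mm of the case)
- cover_left_pad (a point): middle of the ribbed area on the tail of the left cover, on its top face: the point to press; moves with the cover. It lies 26 mm behind the cross pins, which run along the case's y at its x = +10 mm, 2 mm below the top; the tail reaches 40 mm behind them. Below a loose tail the bay is open for 40 mm, 67 mm wide, to 42 mm behind the pins
- cover_middle_pad (a point): the same point on the middle cover
- cover_right_pad (a point): the same point on the right cover
- cover_left_edge (a point): middle of the left cover's front edge, on its top face, 60 mm in front of its pins; it rises as the cover tips and moves with it
- cover_middle_edge (a point): the same point on the middle cover
- cover_right_edge (a point): the same point on the right cover
- spudger: thin black nylon pry stick, 9 x 150 x 8 mm, lying on the mat about 105 mm in front of the case's centre, long side along its own y; origin at the centre of its underside. To be left alone
- screw_tin: round shallow tin of screws, 54 mm across, 14 mm high, on the bench to the right of the mat; origin at the centre of its underside. To be left alone
- multimeter: pocket multimeter lying on its back, 130 (its x) x 68 x 43 mm, on the bench to the left of the mat; origin at the centre of its underside. To be left alone

How it is judged:
By the outcome, as a careful person would: the job done as asked, in the order asked, and still so for the second after the job is handed in, with the robot touching nothing.
It also fails if it takes over 51 s, if anything falls off the work surface, if the arm or the gripper's body presses on something with over 40 N, if the wrist force passes 120 N, or if a joint passes its speed limit or range.

### The arm

A 6-joint arm with a two-finger parallel gripper is mounted at the origin on a cart in front of the work surface, level with it; the furniture and walls round the work are solid. World frame = base frame: x ahead of the robot, y to its left, z up, the work surface at z = 0. Lengths are in mm, angles in degrees, forces in N, time in s.
With the tool pointing down it reaches from about 375 to 900 mm from the base axis. Payload 3.1 kg.
Tool frame: the origin (TCP) lies midway between the tips of the shut fingers; the grasp point (between the pads) lies 19 mm behind it; z points along the fingers, y is the line along which they close (so a half turn about z gives the same grasp; the last joint's range is limited). The gripper opens to 85 mm and grips with 20 to 120 N. Pads are 22 mm wide; open, the fingers measure 114 mm over their backs; the gripper's body (76 mm by 85 mm) begins 54 mm behind the grasp point. The pads swing forward as they close: fully open they stand 13 mm farther back than shut.
Start: joints at [64.2, 30.224, 82.088, -0, 67.689, -10.227], TCP at [167.751, 602.044, 231.31] pointing down, gripper open.
Joint ranges: [-176.69, 176.69], [-43.24, 126.21], [12.49, 139.97], [-82, 262], [0, 151.66], [-163.58, 163.58]. Speed limits (degrees/s): [159.86, 159.86, 180, 180, 180, 180].

### API

Orientations are given as a 3x3 rotation matrix whose columns are the frame's x, y, z axes.
In Python, from workcell import sensors, viewer, finish_job gives the robot as it stands.
- The arm moves only by the tool arm_command, never from a script. Its argument "plan" is a list of rows, each an object of numbers: "wx", "wy", "wz": the turn, a rotation vector about the world's x, y, z in degrees; "tx", "ty", "tz": the shift along the world's x, y, z in mm; "jaw": the closure, from 0 (fully open) to 1 (shut). In form: [{"wx": .., "wy": .., "wz": .., "tx": .., "ty": .., "tz": .., "jaw": ..}, ...]. A call has 1 to 20 rows; each row shifts and turns the commanded pose from where the row before left it; what a row does not reach is not made up. A row lasts 1/10 s, in which the tool goes at most 50 mm and 8.59 degrees, less where a joint would pass 70% of its speed; a pose out of reach is approached as far as the arm can. A call is refused whole if a number of a shift passes 50 or a number of a turn 8.59, either way. A call with a gripper value outside its range is refused whole. The fingers move at their own pace and stop on an object; "newtons" is the grip in N (left out, the last holds). Time passes only in rows, so rows that do not move let the fingers close. It gives the time, the measured TCP pose, the force, the opening and the grip force at its end, in the units of the state.
- sensors.sense(): the state, without advancing time (a new reading comes with each control period).
- viewer.capture(name): name is "scene" or "side" or "wrist"; returns the picture (384x512x3 uint8, red, green, blue); there is no depth.
- viewer.camera_model(name): a dict with "K" (3x3 intrinsics, pixels), "eye" and "rotation" of the camera in the world; the wrist camera has in their place "mount" (4x4, takes a point from camera to tool coordinates, whose origin is the TCP and whose axes are the flange's). Camera axes: x right, y down, z forward; pixel columns grow to the right and rows downward; lengths in mm; the calibration is good to about 2 mm. A picture is of the moment at which its call begins: read the wrist's pose just before it. camera_model takes no time and is no camera call.
- finish_job(): hands the job in; it is judged then, once.
The state is a dict: "t": time; "qpos": joint angles; "joint_vel": joint speeds; "joint_torque": joint torques, N m; "tcp_pos": TCP position; "orientation": TCP orientation; "contact_force": force on the tool from outside, world axes, zero at the start; "moment": the same for the moment, N m; "width": finger opening in mm; "grip_force": force on a finger pad.
Only numpy, scipy, OpenCV 4.12 (cv2) and the standard library are available. Lean on these libraries where they do the work, as an engineer would, in place of code of your own. Each camera call takes 0.05 s, during which the arm holds its last target. There are 200 camera calls.

## Working session

There is one attempt and no reset: what is moved stays moved. The work goes in short steps, Python scripts to look and compute and a tool call to move; the robot and the scene stay as the last step left them, time stands still between calls to the robot, and variables do not carry over. Pictures are saved under pics/ and viewed, at most 10 in all, crops included, and the job is handed in when it is done.

Besides the shell and the picture viewer there is one more tool, called as name([rows], argument=value, ...), one row to a line, values as JSON. arm_command: Moves the arm, as the interface text tells. Its arguments: {"type":"object","properties":{"plan":{"type":"array"},"newtons":{"type":"number"}},"required":["plan"]}

```bash
mkdir -p pics; python3 - <<'E'
from workcell import sensors, viewer
import cv2
s=sensors.sense(); print(s)
for n in ("scene","side"):
    m=viewer.camera_model(n); print(n,m)
    cv2.imwrite(f"pics/{n}0.png",viewer.capture(n)[:,:,::-1])
print(viewer.camera_model("wrist"))
E
```

```text
{'t': 0.0, 'qpos': array([ 6.41978869e+01,  3.02787667e+01,  8.21561141e+01, -2.05833892e-04,
        6.76886661e+01, -1.02274056e+01]), 'joint_vel': array([ 0.00699788,  0.0616345 ,  0.11511097,  0.06277228,  0.07617853,
       -0.09153669]), 'joint_torque': array([-5.68580672e-04, -4.42350841e+01, -1.78023291e+01, -3.24299326e-04,
        8.51949735e-03,  1.66596055e-05]), 'tcp_pos': array([167.46917215, 601.40922043, 230.33725912]), 'orientation': array([[-9.63281374e-01,  2.68492308e-01, -9.35567572e-04],
       [ 2.68493669e-01,  9.63279490e-01, -1.94276799e-03],
       [ 3.79594791e-04, -2.12262619e-03, -9.99997675e-01]]), 'contact_force': array([ 0.31914914, -0.12999699, -0.59115162]), 'moment': array([ 3.20537762e-05, -1.18127807e-02,  2.27702559e-02]), 'grip_force': 0.0, 'width': 85.47440811085161}
scene {'K': array([[436.64589056,   0.        , 257.15196719],
       [  0.        , 436.64589056, 192.05205522],
       [  0.        ,   0.        ,   1.        ]]), 'eye': array([-220.0560252 , -935.21730223,  620.27213492]), 'rotation': array([[ 0.79615796, -0.26541426,  0.5437
[... 301 characters left out ...]
805.26206918,  702.03911626]), 'rotation': array([[ 0.85303002, -0.28241158,  0.43884335],
       [-0.52181848, -0.45074756,  0.72424589],
       [-0.00672786, -0.84680006, -0.53186878]])}
{'K': array([[322.6200447 ,   0.        , 262.88694733],
       [  0.        , 322.6200447 , 192.19875613],
       [  0.        ,   0.        ,   1.        ]]), 'mount': array([[-6.99413088e-04, -9.57372175e-01, -2.88856416e-01,
         7.29313086e+01],
       [ 9.99999506e-01, -4.65772503e-04, -8.77581715e-04,
         5.64773046e-01],
       [ 7.05630939e-04, -2.88856887e-01,  9.57372028e-01,
        -1.42910519e+02],
       [ 0.00000000e+00,  0.00000000e+00,  0.00000000e+00,
         1.00000000e+00]])}
```

View pics/scene0.png

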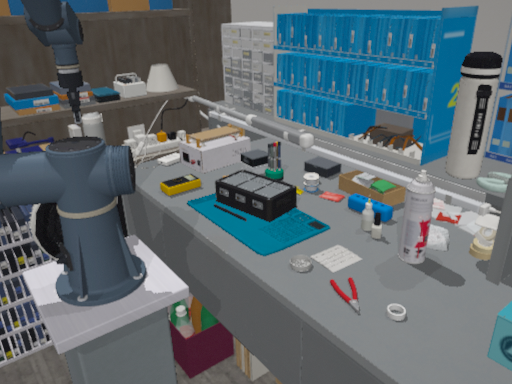

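View pics/side0.png

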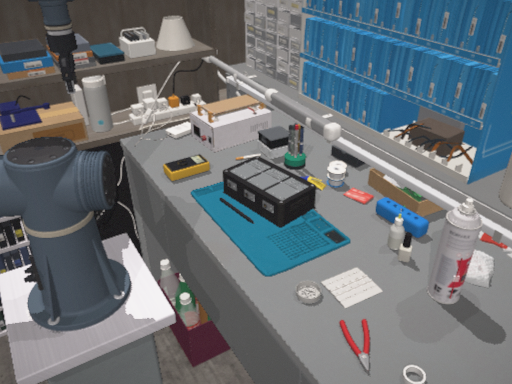

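The case sits on the mat: in the side view its top's corners are near (224,165), (252,157), (314,190) and (287,207). The spudger is in front, the multimeter to the left, and the tin to the right.

```bash
cat > h.py <<'E'
import numpy as np, cv2
from workcell import sensors, viewer
def cam(n):
    m=viewer.camera_model(n)
    if n!="wrist": return m["K"],np.array(m["eye"]),np.array(m["rotation"])
    s=sensors.sense(); R=s["orientation"]; M=m["mount"]
    return m["K"],s["tcp_pos"]+R@M[:3,3],R@M[:3,:3]
def cast(c,uv,z):
    K,e,R=c; d=R@np.linalg.inv(K)@np.array([uv[0],uv[1],1.])
    return e+d*(z-e[2])/d[2]
def proj(c,p):
    K,e,R=c; q=K@(R.T@(np.asarray(p)-e)); return q[:2]/q[2]
E
python3 - <<'E'
from h import *
np.set_printoptions(precision=1,suppress=True)
for n,P in (("side",[(224,165),(252,157),(314,190),(287,207),(268,180)]),("scene",[(217,180),(243,173),(295,186),(273,202)])):
    for p in P: print(n,p,cast(cam(n),p,72))
E
```

```text
side (224, 165) [467.6 218.7  72. ]
side (252, 157) [560.5 217.8  72. ]
side (314, 190) [603.3 -25.2  72. ]
side (287, 207) [499.  -52.7  72. ]
side (268, 180) [529.2  81.2  72. ]
scene (217, 180) [459.4 195.2  72. ]
scene (243, 173) [559.8 190.1  72. ]
scene (295, 186) [620.7  -4.1  72. ]
scene (273, 202) [495.3 -49.5  72. ]
```

arm_command([
  {"tx":25,"ty":-37,"wz":1.7,"jaw":1},
  {"tx":25,"ty":-37,"wz":1.7,"jaw":1},
  {"tx":25,"ty":-37,"wz":1.7,"jaw":1},
  {"tx":25,"ty":-37,"wz":1.7,"jaw":1},
  {"tx":25,"ty":-37,"wz":1.7,"jaw":1},
  {"tx":25,"ty":-37,"wz":1.7,"jaw":1},
  {"tx":25,"ty":-37,"wz":1.7,"jaw":1},
  {"tx":25,"ty":-37,"wz":1.7,"jaw":1},
  {"tx":25,"ty":-37,"wz":1.7,"jaw":1},
  {"tx":25,"ty":-37,"wz":1.7,"jaw":1},
  {"tx":25,"ty":-37,"wz":1.7,"jaw":1},
  {"tx":25,"ty":-37,"wz":1.7,"jaw":1},
  {"tx":25,"ty":-37,"wz":1.7,"jaw":1},
  {"tx":25,"ty":-37,"wz":1.7,"jaw":1},
  {"jaw":1},
  {"jaw":1},
  {"jaw":1},
  {"jaw":1},
])

```text
invalid input
```

```bash
python3 - <<'E'
from h import *
s=sensors.sense(); print(s["tcp_pos"],s["contact_force"],s["width"],s["orientation"][:,0])
np.save("w1.npy",np.array(cam("wrist"),dtype=object),allow_pickle=True)
cv2.imwrite("pics/w1.png",viewer.capture("wrist")[:,:,::-1])
E
```

```text
[167.48081045 601.47163747 230.43435222] [ 0.14538926 -0.62353398 -0.24524159] 85.41810974233769 [-9.63280999e-01  2.68495043e-01  3.60442577e-04]Traceback (most recent call last):
  File "<stdin>", line 3, in <module>
ValueError: could not broadcast input array from shape (3,3) into shape (3,)
```

arm_command([
  {"wx":0,"wy":0,"wz":1.7,"tx":25,"ty":-37,"tz":0,"jaw":1},
  {"wx":0,"wy":0,"wz":1.7,"tx":25,"ty":-37,"tz":0,"jaw":1},
  {"wx":0,"wy":0,"wz":1.7,"tx":25,"ty":-37,"tz":0,"jaw":1},
  {"wx":0,"wy":0,"wz":1.7,"tx":25,"ty":-37,"tz":0,"jaw":1},
  {"wx":0,"wy":0,"wz":1.7,"tx":25,"ty":-37,"tz":0,"jaw":1},
  {"wx":0,"wy":0,"wz":1.7,"tx":25,"ty":-37,"tz":0,"jaw":1},
  {"wx":0,"wy":0,"wz":1.7,"tx":25,"ty":-37,"tz":0,"jaw":1},
  {"wx":0,"wy":0,"wz":1.7,"tx":25,"ty":-37,"tz":0,"jaw":1},
  {"wx":0,"wy":0,"wz":1.7,"tx":25,"ty":-37,"tz":0,"jaw":1},
  {"wx":0,"wy":0,"wz":1.7,"tx":25,"ty":-37,"tz":0,"jaw":1},
  {"wx":0,"wy":0,"wz":1.7,"tx":25,"ty":-37,"tz":0,"jaw":1},
  {"wx":0,"wy":0,"wz":1.7,"tx":25,"ty":-37,"tz":0,"jaw":1},
  {"wx":0,"wy":0,"wz":1.7,"tx":25,"ty":-37,"tz":0,"jaw":1},
  {"wx":0,"wy":0,"wz":1.7,"tx":25,"ty":-37,"tz":0,"jaw":1},
  {"wx":0,"wy":0,"wz":0,"tx":0,"ty":0,"tz":0,"jaw":1},
  {"wx":0,"wy":0,"wz":0,"tx":0,"ty":0,"tz":0,"jaw":1},
])

```text
t: 1.7
tcp_pos: [517.6, 83.2, 230.8]
orientation: [[-0.99, -0.14, -0.002], [-0.14, 0.99, 0.0], [0.001, 0.001, -1.0]]
contact_force: [-0.2, -0.2, 0.4]
width: -0.2
grip_force: 0.0
```

```bash
python3 - <<'E'
from h import *
import pickle
s=sensors.sense(); print(s["t"],s["tcp_pos"],s["contact_force"],s["width"],s["orientation"][:,0])
pickle.dump(cam("wrist"),open("w1.pkl","wb"))
cv2.imwrite("pics/w1.png",viewer.capture("wrist")[:,:,::-1])
E
```

```text
1.7 [517.63663226  83.20529127 230.76643775] [-0.22361619 -0.24794238  0.44349197] -0.17188079928166006 [-0.99010416 -0.1403266   0.00148188]
```

View pics/w1.png

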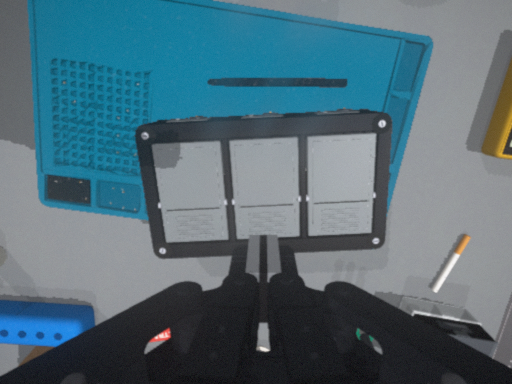

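The wrist view shows the case top: covers at (193,190) right, (266,187) middle and (341,184) left, with the ribbed tails toward the image bottom. The spudger is at (278,82). Next I measure the cover outlines.

```bash
python3 - <<'E'
from h import *
import pickle
np.set_printoptions(precision=1,suppress=True)
c=pickle.load(open("w1.pkl","rb"))
im=cv2.imread("pics/w1.png"); g=im.max(2).astype(int); sat=g-im.min(2)
m=((g>110)&(sat<30)).astype(np.uint8); m[:,:140]=0; m[:115]=0;m[255:]=0;m[:,390:]=0
m=cv2.morphologyEx(m,cv2.MORPH_CLOSE,np.ones((3,9)));m=cv2.morphologyEx(m,cv2.MORPH_CLOSE,np.ones((5,1)))
n,l,st,ce=cv2.connectedComponentsWithStats(m)
for i in range(1,n):
    if st[i,4]<1500: continue
    pts=np.argwhere(l==i)[:,::-1]
    w=np.array([cast(c,p,72)[:2] for p in pts]).astype(np.float32)
    print(st[i],cv2.minAreaRect(w))
cs=[(145,135),(382,124),(376,241),(162,251)]
w=np.array([cast(c,p,72) for p in cs]);print(w,w.mean(0),np.linalg.norm(w-np.roll(w,1,0),axis=1))
for a,b in((0,1),(3,2)): d=w[b]-w[a];print(np.degrees(np.arctan2(-d[0],d[1])))
E
```

```text
[  153   133   224   122 21265] ((542.3252563476562, 89.73085021972656), (119.93270874023438, 214.07513427734375), 10.92298698425293)
[[495.8 -30.2  72. ]
 [455.3 185.   72. ]
 [570.8 207.6  72. ]
 [612.7  -8.5  72. ]] [533.7  88.5  72. ] [118.9 218.9 117.6 220.2]
10.650501237174522
10.977577725719605
```

```bash
python3 - <<'E'
from h import *
import pickle
c=pickle.load(open("w1.pkl","rb"))
a=np.radians(10.8);R=np.array([[np.cos(a),-np.sin(a)],[np.sin(a),np.cos(a)]])
for y in(72,0,-72):
  for x in(-50,10,36,50):
    p=np.r_[R@[x,y]+[533.7,88.5],72]; print(y,x,p.round(1),proj(c,p).round(0))
E
```

```text
72 -50 [471.1 149.9  72. ] [341. 136.]
72 10 [530.  161.1  72. ] [340. 197.]
72 36 [555.6 166.   72. ] [339. 222.]
72 50 [569.3 168.6  72. ] [339. 235.]
0 -50 [484.6  79.1  72. ] [263. 140.]
0 10 [543.5  90.4  72. ] [266. 201.]
0 36 [569.1  95.2  72. ] [267. 225.]
0 50 [582.8  97.9  72. ] [268. 238.]
-72 -50 [498.1   8.4  72. ] [186. 143.]
-72 10 [557.   19.6  72. ] [193. 204.]
-72 36 [582.6  24.5  72. ] [196. 228.]
-72 50 [596.3  27.1  72. ] [198. 241.]
```

arm_command([
  {"wx":0,"wy":0,"wz":2.7,"tx":25,"ty":6,"tz":-20,"jaw":1},
  {"wx":0,"wy":0,"wz":0,"tx":26,"ty":6,"tz":-30,"jaw":1},
  {"wx":0,"wy":0,"wz":0,"tx":0,"ty":0,"tz":-40,"jaw":1},
  {"wx":0,"wy":0,"wz":0,"tx":0,"ty":0,"tz":-40,"jaw":1},
  {"wx":0,"wy":0,"wz":0,"tx":0,"ty":0,"tz":-15,"jaw":1},
  {"wx":0,"wy":0,"wz":0,"tx":0,"ty":0,"tz":-7,"jaw":1},
  {"wx":0,"wy":0,"wz":0,"tx":0,"ty":0,"tz":0,"jaw":1},
  {"wx":0,"wy":0,"wz":0,"tx":0,"ty":0,"tz":0,"jaw":1},
])

```text
t: 2.55
tcp_pos: [569.2, 96.8, 80.4]
orientation: [[-0.982, -0.191, 0.002], [-0.191, 0.982, 0.0], [-0.002, -0.0, -1.0]]
contact_force: [0.6, 0.5, -0.6]
width: -0.1
grip_force: 0.0
```

arm_command([
  {"wx":0,"wy":0,"wz":0,"tx":0,"ty":-1,"tz":-3,"jaw":1},
  {"wx":0,"wy":0,"wz":0,"tx":0,"ty":0,"tz":-2,"jaw":1},
  {"wx":0,"wy":0,"wz":0,"tx":0,"ty":0,"tz":-1,"jaw":1},
  {"wx":0,"wy":0,"wz":0,"tx":0,"ty":0,"tz":0,"jaw":1},
])

```text
t: 2.95
tcp_pos: [569.5, 95.0, 73.9]
orientation: [[-0.982, -0.189, 0.002], [-0.189, 0.982, 0.0], [-0.002, -0.0, -1.0]]
contact_force: [0.2, 0.8, 2.4]
width: 0.2
grip_force: 0.9
```

arm_command([
  {"wx":0,"wy":0,"wz":0,"tx":0,"ty":0,"tz":-1,"jaw":1},
  {"wx":0,"wy":0,"wz":0,"tx":0,"ty":0,"tz":0,"jaw":1},
])

```text
t: 3.15
tcp_pos: [569.5, 95.0, 72.6]
orientation: [[-0.982, -0.189, 0.002], [-0.189, 0.982, 0.0], [-0.002, -0.0, -1.0]]
contact_force: [1.0, 0.6, 1.2]
width: -0.0
grip_force: 0.9
```

arm_command([
  {"wx":0,"wy":0,"wz":0,"tx":0,"ty":0,"tz":-1,"jaw":1},
  {"wx":0,"wy":0,"wz":0,"tx":0,"ty":0,"tz":0,"jaw":1},
])

```text
t: 3.35
tcp_pos: [569.3, 95.0, 71.3]
orientation: [[-0.982, -0.19, 0.001], [-0.19, 0.982, -0.0], [-0.001, -0.0, -1.0]]
contact_force: [0.9, 0.7, 0.9]
width: -0.1
grip_force: 0.9
```

arm_command([
  {"wx":0,"wy":0,"wz":0,"tx":0,"ty":0,"tz":-1,"jaw":1},
  {"wx":0,"wy":0,"wz":0,"tx":0,"ty":0,"tz":0,"jaw":1},
])

```text
t: 3.55
tcp_pos: [569.0, 95.0, 70.2]
orientation: [[-0.982, -0.19, 0.0], [-0.19, 0.982, -0.0], [-0.0, -0.0, -1.0]]
contact_force: [1.6, -0.1, 0.8]
width: 0.0
grip_force: 0.8
```

arm_command([
  {"wx":0,"wy":0,"wz":0,"tx":0,"ty":0,"tz":-1,"jaw":1},
  {"wx":0,"wy":0,"wz":0,"tx":0,"ty":0,"tz":0,"jaw":1},
])

```text
t: 3.75
tcp_pos: [568.7, 95.0, 69.1]
orientation: [[-0.982, -0.19, -0.0], [-0.19, 0.982, -0.0], [0.0, -0.0, -1.0]]
contact_force: [2.0, -1.0, 0.9]
width: -0.2
grip_force: 0.7
```

arm_command([
  {"wx":0,"wy":0,"wz":0,"tx":0,"ty":0,"tz":-1,"jaw":1},
  {"wx":0,"wy":0,"wz":0,"tx":0,"ty":0,"tz":0,"jaw":1},
])

```text
t: 3.95
tcp_pos: [568.5, 95.0, 68.1]
orientation: [[-0.982, -0.19, -0.001], [-0.19, 0.982, -0.0], [0.001, -0.0, -1.0]]
contact_force: [1.6, -0.9, 0.9]
width: 0.1
grip_force: 0.6
```

The tail gives 4 mm at about 1 N, so the middle cover is the loose one. I'll press further and check.

arm_command([
  {"wx":0,"wy":0,"wz":0,"tx":0,"ty":0,"tz":-1.5,"jaw":1},
  {"wx":0,"wy":0,"wz":0,"tx":0,"ty":0,"tz":-1.5,"jaw":1},
  {"wx":0,"wy":0,"wz":0,"tx":0,"ty":0,"tz":-1.5,"jaw":1},
  {"wx":0,"wy":0,"wz":0,"tx":0,"ty":0,"tz":-1.5,"jaw":1},
  {"wx":0,"wy":0,"wz":0,"tx":0,"ty":0,"tz":0,"jaw":1},
])

```text
t: 4.45
tcp_pos: [568.3, 95.2, 61.9]
orientation: [[-0.982, -0.189, -0.001], [-0.189, 0.982, 0.0], [0.001, 0.0, -1.0]]
contact_force: [-1.1, -0.4, -0.2]
width: 0.1
grip_force: 0.0
```

```bash
python3 - <<'E'
from h import *
import pickle
pickle.dump(cam("wrist"),open("w2.pkl","wb"))
a=viewer.capture("wrist")[:,:,::-1]; b=viewer.capture("side")[:,:,::-1]
b=cv2.resize(b[120:260,180:367],(512,384),interpolation=cv2.INTER_CUBIC)
cv2.imwrite("pics/w2.png",cv2.resize(np.hstack([a,b]),(800,300)))
E
```

```text
(no output)
```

View pics/w2.png

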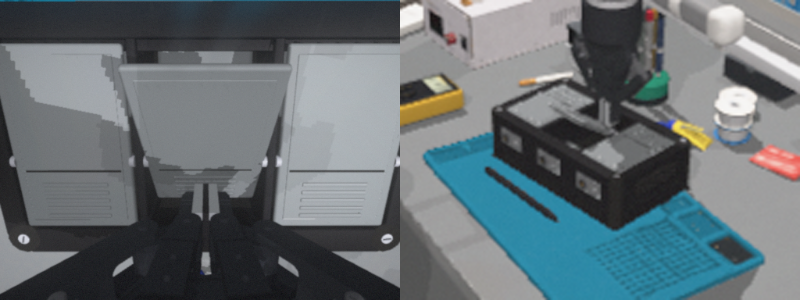

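The wrist view confirms it: the middle cover's front edge is up at (205,68), roughly 25–30°, and both neighbours are flush. I'll press a bit deeper.

arm_command([
  {"wx":0,"wy":0,"wz":0,"tx":0,"ty":0,"tz":-2,"jaw":1},
  {"wx":0,"wy":0,"wz":0,"tx":0,"ty":0,"tz":-2,"jaw":1},
  {"wx":0,"wy":0,"wz":0,"tx":0,"ty":0,"tz":-2,"jaw":1},
  {"wx":0,"wy":0,"wz":0,"tx":0,"ty":0,"tz":-2,"jaw":1},
  {"wx":0,"wy":0,"wz":0,"tx":0,"ty":0,"tz":0,"jaw":1},
])

```text
t: 5.05
tcp_pos: [568.8, 95.0, 54.0]
orientation: [[-0.982, -0.19, -0.0], [-0.19, 0.982, 0.0], [0.0, 0.0, -1.0]]
contact_force: [0.5, 0.5, -0.2]
width: -0.0
grip_force: 0.2
```

```bash
python3 - <<'E'
from h import *
import pickle
pickle.dump(cam("wrist"),open("w3.pkl","wb"))
a=viewer.capture("wrist")[:,:,::-1]; b=viewer.capture("side")[:,:,::-1]
b=cv2.resize(b[120:260,180:367],(512,384),interpolation=cv2.INTER_CUBIC)
cv2.imwrite("pics/w3.png",cv2.resize(np.hstack([a,b]),(800,300)))
E
```

```text
(no output)
```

View pics/w3.png

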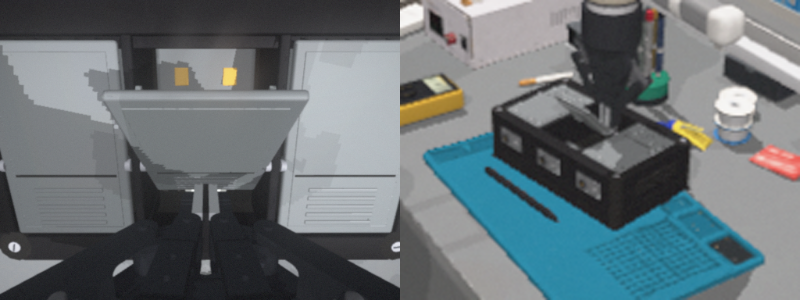

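The edge is now about 44 mm above the top, near 48°. I'll withdraw upward, go round to the front, and come down with the tips at z≈104, ahead of the edge.

arm_command([
  {"wx":0,"wy":0,"wz":0,"tx":0,"ty":0,"tz":16,"jaw":1},
  {"wx":0,"wy":0,"wz":0,"tx":0,"ty":0,"tz":40,"jaw":1},
  {"wx":0,"wy":0,"wz":0,"tx":0,"ty":0,"tz":40,"jaw":1},
  {"wx":0,"wy":0,"wz":0,"tx":0,"ty":0,"tz":20,"jaw":1},
  {"wx":0,"wy":0,"wz":0,"tx":-36,"ty":-7,"tz":0,"jaw":1},
  {"wx":0,"wy":0,"wz":0,"tx":-37,"ty":-7,"tz":0,"jaw":1},
  {"wx":0,"wy":0,"wz":0,"tx":-36,"ty":-7,"tz":0,"jaw":1},
  {"wx":0,"wy":0,"wz":0,"tx":0,"ty":0,"tz":0,"jaw":1},
  {"wx":0,"wy":0,"wz":0,"tx":0,"ty":0,"tz":-30,"jaw":1},
  {"wx":0,"wy":0,"wz":0,"tx":0,"ty":0,"tz":-36,"jaw":1},
  {"wx":0,"wy":0,"wz":0,"tx":0,"ty":0,"tz":0,"jaw":1},
])

```text
t: 6.25
tcp_pos: [457.4, 74.2, 101.3]
orientation: [[-0.982, -0.189, -0.008], [-0.189, 0.982, 0.001], [0.008, 0.002, -1.0]]
contact_force: [-0.8, 0.2, 0.3]
width: 0.3
grip_force: 0.0
```

```bash
python3 - <<'E'
from h import *
a=viewer.capture("scene")[:,:,::-1]; b=viewer.capture("side")[:,:,::-1]
f=lambda b:cv2.resize(b[120:260,180:367],(512,384),interpolation=cv2.INTER_CUBIC)
cv2.imwrite("pics/w4.png",cv2.resize(np.hstack([f(a),f(b)]),(800,300)))
E
```

```text
(no output)
```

View pics/w4.png

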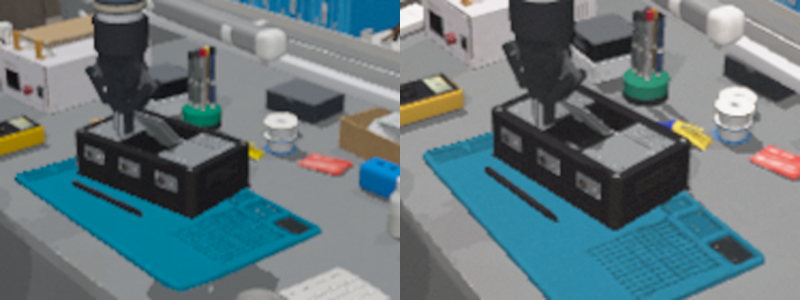

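Both views show the cover holding at about 48°, with the fingertips in front of its raised edge at (120,130) left and (545,115) right. Pushing away now.

arm_command([
  {"wx":0,"wy":0,"wz":0,"tx":8,"ty":1.5,"tz":1,"jaw":1},
  {"wx":0,"wy":0,"wz":0,"tx":8,"ty":1.5,"tz":1,"jaw":1},
  {"wx":0,"wy":0,"wz":0,"tx":8,"ty":1.5,"tz":0,"jaw":1},
  {"wx":0,"wy":0,"wz":0,"tx":5,"ty":1,"tz":0,"jaw":1},
  {"wx":0,"wy":0,"wz":0,"tx":5,"ty":1,"tz":0,"jaw":1},
  {"wx":0,"wy":0,"wz":0,"tx":5,"ty":1,"tz":0,"jaw":1},
  {"wx":0,"wy":0,"wz":0,"tx":5,"ty":1,"tz":0,"jaw":1},
  {"wx":0,"wy":0,"wz":0,"tx":5,"ty":1,"tz":0,"jaw":1},
  {"wx":0,"wy":0,"wz":0,"tx":5,"ty":1,"tz":0,"jaw":1},
  {"wx":0,"wy":0,"wz":0,"tx":0,"ty":0,"tz":0,"jaw":1},
])

```text
t: 7.35
tcp_pos: [515.2, 84.6, 106.3]
orientation: [[-0.982, -0.19, 0.002], [-0.19, 0.982, -0.0], [-0.002, -0.0, -1.0]]
contact_force: [-0.6, 0.0, 1.4]
width: -0.0
grip_force: 0.0
```

arm_command([
  {"wx":0,"wy":0,"wz":0,"tx":4,"ty":0.8,"tz":0,"jaw":1},
  {"wx":0,"wy":0,"wz":0,"tx":4,"ty":0.8,"tz":0,"jaw":1},
  {"wx":0,"wy":0,"wz":0,"tx":4,"ty":0.8,"tz":0,"jaw":1},
  {"wx":0,"wy":0,"wz":0,"tx":3,"ty":0.6,"tz":0,"jaw":1},
  {"wx":0,"wy":0,"wz":0,"tx":0,"ty":0,"tz":0,"jaw":1},
])

```text
t: 7.85
tcp_pos: [529.4, 87.6, 106.3]
orientation: [[-0.982, -0.19, 0.001], [-0.19, 0.982, 0.0], [-0.001, -0.0, -1.0]]
contact_force: [0.3, 0.2, -0.2]
width: 0.0
grip_force: 0.0
```

arm_command([
  {"wx":0,"wy":0,"wz":0,"tx":2,"ty":0.4,"tz":0,"jaw":1},
  {"wx":0,"wy":0,"wz":0,"tx":2,"ty":0.4,"tz":0,"jaw":1},
  {"wx":0,"wy":0,"wz":0,"tx":0,"ty":0,"tz":0,"jaw":1},
])

```text
t: 8.15
tcp_pos: [532.9, 88.4, 106.2]
orientation: [[-0.982, -0.19, 0.0], [-0.19, 0.982, 0.0], [-0.0, 0.0, -1.0]]
contact_force: [-0.8, 0.1, -0.2]
width: -0.1
grip_force: 0.1
```

arm_command([
  {"wx":0,"wy":0,"wz":0,"tx":1.5,"ty":0.3,"tz":0,"jaw":1},
  {"wx":0,"wy":0,"wz":0,"tx":0,"ty":0,"tz":0,"jaw":1},
])

```text
t: 8.35
tcp_pos: [534.2, 88.7, 106.2]
orientation: [[-0.982, -0.19, -0.0], [-0.19, 0.982, 0.0], [0.0, 0.0, -1.0]]
contact_force: [0.2, -0.8, -0.4]
width: -0.1
grip_force: 0.2
```

arm_command([
  {"wx":0,"wy":0,"wz":0,"tx":1.5,"ty":0.3,"tz":0,"jaw":1},
  {"wx":0,"wy":0,"wz":0,"tx":0,"ty":0,"tz":0,"jaw":1},
])

```text
t: 8.55
tcp_pos: [534.8, 88.8, 106.2]
orientation: [[-0.982, -0.19, -0.002], [-0.19, 0.982, -0.0], [0.002, 0.0, -1.0]]
contact_force: [-3.3, -0.8, 1.0]
width: 0.0
grip_force: 1.4
```

```bash
python3 - <<'E'
from h import *
a=viewer.capture("wrist")[:,:,::-1]; b=viewer.capture("side")[:,:,::-1]
f=lambda b:cv2.resize(b[120:260,180:367],(512,384),interpolation=cv2.INTER_CUBIC)
cv2.imwrite("pics/w5.png",cv2.resize(np.hstack([a,f(b)]),(800,300)))
E
```

```text
(no output)
```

View pics/w5.png

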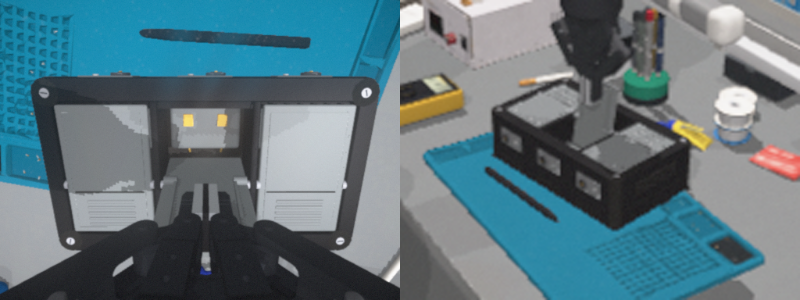

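The cover stands open at about 100° at (595,120), and the force rises, so it has reached the stop. One more small nudge to confirm, then back away.

arm_command([
  {"wx":0,"wy":0,"wz":0,"tx":1.0,"ty":0.2,"tz":0,"jaw":1},
  {"wx":0,"wy":0,"wz":0,"tx":0,"ty":0,"tz":0,"jaw":1},
])

```text
t: 8.85
tcp_pos: [534.9, 88.9, 106.1]
orientation: [[-0.982, -0.19, -0.004], [-0.19, 0.982, -0.001], [0.004, 0.0, -1.0]]
contact_force: [-4.6, -2.7, 2.9]
width: -0.1
grip_force: 2.8
```

arm_command([
  {"wx":0,"wy":0,"wz":0,"tx":0.5,"ty":0.1,"tz":0,"jaw":1},
  {"wx":0,"wy":0,"wz":0,"tx":0,"ty":0,"tz":0,"jaw":1},
])

```text
t: 9.05
tcp_pos: [535.0, 88.9, 106.1]
orientation: [[-0.982, -0.19, -0.005], [-0.19, 0.982, -0.001], [0.005, 0.0, -1.0]]
contact_force: [-6.3, -3.0, 2.1]
width: -0.1
grip_force: 3.3
```

Rigid at the stop. Retreat toward the robot, then up.

arm_command([
  {"wx":0,"wy":0,"wz":0,"tx":-5,"ty":-1,"tz":0,"jaw":1},
  {"wx":0,"wy":0,"wz":0,"tx":-15,"ty":-3,"tz":0,"jaw":1},
  {"wx":0,"wy":0,"wz":0,"tx":-30,"ty":-6,"tz":0,"jaw":1},
  {"wx":0,"wy":0,"wz":0,"tx":-30,"ty":-6,"tz":20,"jaw":1},
  {"wx":0,"wy":0,"wz":0,"tx":0,"ty":0,"tz":40,"jaw":1},
  {"wx":0,"wy":0,"wz":0,"tx":0,"ty":0,"tz":45,"jaw":1},
  {"wx":0,"wy":0,"wz":0,"tx":0,"ty":0,"tz":30,"jaw":1},
  {"wx":0,"wy":0,"wz":0,"tx":0,"ty":0,"tz":0,"jaw":1},
  {"wx":0,"wy":0,"wz":0,"tx":0,"ty":0,"tz":0,"jaw":1},
])

```text
t: 9.95
tcp_pos: [458.3, 73.3, 242.2]
orientation: [[-0.982, -0.189, 0.004], [-0.189, 0.982, 0.0], [-0.004, -0.001, -1.0]]
contact_force: [-0.3, -0.3, 0.1]
width: 0.1
grip_force: 0.0
```

```bash
python3 - <<'E'
from h import *
import pickle
pickle.dump(cam("wrist"),open("w6.pkl","wb"))
a=viewer.capture("wrist")[:,:,::-1]; b=viewer.capture("side")[:,:,::-1]
cv2.imwrite("pics/w6w.png",a)
f=lambda b:cv2.resize(b[120:260,180:367],(512,384),interpolation=cv2.INTER_CUBIC)
cv2.imwrite("pics/w6.png",cv2.resize(np.hstack([a,f(b)]),(800,300)))
E
```

```text
(no output)
```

View pics/w6.png

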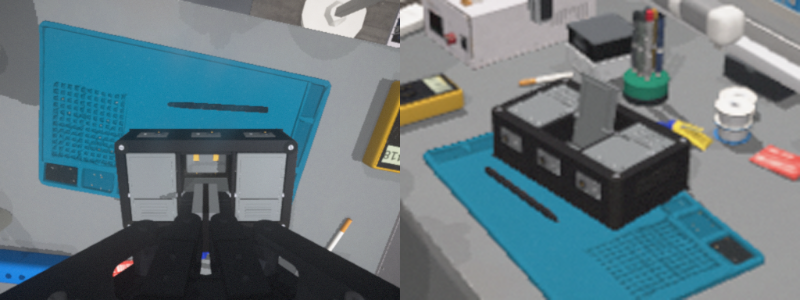

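The middle cover stands fully open, its neighbours are shut, and the arm is clear. I'll do a quick check that the case hasn't shifted, then hand in.

```bash
python3 - <<'E'
from h import *
import pickle
from workcell import finish_job
c=pickle.load(open("w6.pkl","rb"))
print(proj(c,(455.3,185,72))/1.28,proj(c,(495.8,-30.2,72))/1.28)
print(finish_job())
E
```

```text
[290.85006716 147.04753967] [121.38234669 146.32588222]
the job is handed in; nothing more can be done
None
```

The middle cover was the loose one. I left it standing fully open against its stop, the other two covers are shut, the case has not shifted, and I have handed the job in.

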